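# Span an inhibition zone with sprung measuring tweezers

## Robot

A 6-joint arm with a two-finger parallel gripper is mounted at the origin on the work surface. World frame = base frame: x ahead of the robot, y to its left, z up, the work surface at z = 0. Lengths are in m, angles in rad, forces in N, time in s.
With the tool pointing down it reaches from about 0.35 to 0.85 m from the base axis. Payload 8.1 kg.
Tool frame: the origin (TCP) lies between the finger pads; the fingertips stand 14 mm ahead of it and the grasp point (between the pads) lies 5 mm behind it; z points along the fingers, y is the direction in which the jaws open and shut (so a half turn about z gives the same grasp; the last joint's range is limited). The gripper opens to 93 mm and grips with 3 to 60 N. Pads are 15 mm wide; open, the fingers measure 128 mm over their backs; the gripper's body (75 mm by 188 mm) begins 65 mm behind the grasp point.
Start: joints at [1.091, 0.13, 1.488, -0, 1.523, -0.085], TCP at [0.231, 0.554, 0.233] pointing down, gripper open.
Joint ranges: [-2.96, 2.96], [-0.89, 2.26], [0.02, 2.5], [-1.34, 4.48], [0, 2.73], [-2.66, 2.66]. Speed limits (rad/s): [2.39, 2.39, 2.79, 3.14, 3.14, 3.14].

## Interface

Orientations are given as a rotation vector (axis times angle).
In Python, from plant import robot gives the robot as it stands.
- The arm moves only by the tool step_arm, never from a script. Its argument "targets" is a list of rows, each an object of numbers: "tx", "ty", "tz": the shift along the tool's x, y, z in mm; "ax", "ay", "az": the turn, a rotation vector about the tool's x, y, z in rad; "grip": the closure in counts, from 0 (fully open) to 255 (shut). In form: [{"tx": .., "ty": .., "tz": .., "ax": .., "ay": .., "az": .., "grip": ..}, ...]. A call has 1 to 20 rows; each row shifts and turns the commanded pose from where the row before left it, along the tool's axes as they then stand; what a row does not reach is not made up. A row lasts 1/10 s, in which the tool goes at most 50 mm and 8.59 degrees, less where a joint would pass 70% of its speed; a pose out of reach is approached as far as the arm can. A call with a gripper value outside its range is refused whole. The fingers move at their own pace and stop on an object; "squeeze" is the grip in N (left out, the last holds). Time passes only in rows, so rows that do not move let the fingers close. It gives the time, the measured TCP pose, the force and the opening at its end, in the units of the state.
- robot.read_state(): the state, without advancing time (a new reading comes with each control period).
- robot.read_camera(name): name is "side" or "top"; returns a dict with "frame" (384x512x3 uint8, blue, green, red), "fx", "fy", "cx", "cy" (pixels), "R" (3x3) and "t" (3): a world point X has camera coordinates R X + t. Camera axes: x right, y down, z forward; pixel columns grow to the right and rows downward; lengths in m; the calibration is good to about 2 mm. A picture is of the moment at which its call begins. There is no depth.
- robot.close_job(): hands the job in, once; it reports no verdict.
The state is a dict: "t": time; "q": joint angles; "dq": joint speeds; "joint_torque": joint torques, N m; "tool_pos": TCP position; "orientation": TCP orientation; "force": force on the tool from outside, world axes, zero at the start; "wrist_torque": the same for the moment, N m; "opening": finger opening in m.
Only numpy, scipy, OpenCV 4.12 (cv2) and the standard library are available. Lean on these libraries where they do the work, as an engineer would, in place of code of your own. Each camera call takes 0.05 s, during which the arm holds its last target.

## Task

Lay the blood-agar dish that has the dark zone with a white paper disc in it level and centred on the small black reading stand, just as it lies (zone upwards), and let go of it. Then take the sprung measuring tweezers out of their white rack and, holding them upright with the points down a few millimetres at most above the dish, squeeze them until the two points stand over opposite edges of the dark zone, to within 2 mm of its 24 mm width; do not press on the dish, and leave the other things on the bench where they are. Finish while still holding the tweezers there, squeezed to that gap and still, so that the reading can be taken.

Things in the scene. Friction and masses are not known exactly. Their poses are not given: they have to be found in the camera images.
- dish_center (a point): centre, half-way up, of the loose closed culture dish to be measured: a clear-walled disc 60 mm across, 15 mm high, about 40 g, lying flat on the bench, face up. The face is pinkish with growth, with a dark red round zone 24 mm across in the middle and a 6 mm white paper disc in the middle of that. z is up
- zone (a point): centre of the dark zone, on the flat upper face of that dish (7.5 mm above dish_center, on the dish's axis); z is up out of the face. The zone's edge is a circle of 12 mm radius about this point
- dish: the dish to be measured; origin at the centre of its underside, z up
- stand_top (a point): centre of the flat top of the fixed reading stand: a matt black disc 48 mm across, its top 60 mm above the bench, on a thin stem and an 84 mm round metal foot 10 mm high. The 60 mm dish overhangs it by 6 mm all round. z is up
- tweezer_rack: fixed white two-tier rack, 70 (x) by 110 (y) by 45 mm high, holding the tweezers; origin at the centre of its underside, on the bench. Top plate 8 mm thick with a slot 8.5 (x) by 50 mm (y) in its middle; the points rest on the lower tier, 8 mm above the bench. Draw the tweezers straight up, 50 mm or more, to clear the slot
- tweezers: loose sprung steel tweezers, 110 mm long, 45 g, upright in the slot, points down, leaning 2 degrees at most. Origin midway between the open points; z up to the joined tail (top z = 110 mm). Arms at +y (left) and -y (right), each sprung about a line 3 mm off the middle at z = 103 mm. Raised ribbed finger pad outside each arm, 12 mm wide, z = 61 to 71 mm. Brass arc scale at z = 40 to 47 mm
- tweezers_grip (a point): where to pinch: midway between the two finger pads, 66 mm above the open points, 44 mm below the tail's top; pinch along its y (axes as tweezers). The pads measure 34 mm over their outsides when open, about 27.5 mm with the points 24 mm apart. 1 mm of squeeze closes the points about 2.4 mm. Spring: from 0 N open to about 6 N a side at 24 mm, 15 N shut
- left_point (a point): the end of the left (+y) needle point, on the left arm; the points are 40 mm apart when open and come down about 1 mm, along the tweezers, as they close to 24 mm
- right_point (a point): the end of the right (-y) needle point, on the right arm
- plain_dish: bystander: a loose dish of the same size, 60 mm across and 15 mm high, pinkish all over with no dark zone and no paper disc; origin at the centre of its underside
- marker: bystander: a loose white marker pen with a purple cap, 140 mm long, 13 mm thick, lying along its x; origin under its middle
- saline: bystander: a loose white bottle with a blue cap, 38 mm across, 85 mm high; origin at the centre of its underside
- vial: bystander: a loose amber vial with a red cap, 25 mm across, 55 mm high; origin at the centre of its underside
- timer: bystander: a loose white timer, 60 by 75 by 18 mm; origin at the centre of its underside

How it is judged:
On the way, in this order (a step that is already met when the one before it is completed fails the run):
1. the dish with the zone lies level and centred on the reading stand, let go (horizontal distance between dish_center and stand_top below 0.008 m and z of zone in the frame of stand_top between 0.0125 and 0.0175 m and angle between zone's own z axis and vertical below 0.06 rad and linear speed of dish below 0.02 m/s and contact force between the fingers and dish below 0.1 N), for 0.3 s.
2. the tweezers are lifted clear of their rack in the gripper (height (world z) of each of left_point, right_point above 0.055 m and contact force between the fingers and tweezers above 0.3 N and contact force between tweezers and tweezer_rack below 0.05 N), for 0.2 s.
At the end, for the whole second after the job is handed in: Dish level on the stand, let go, within 8 mm of its middle; tweezers held by the gripper alone, upright (0.2 rad), still, not pressing (2 N): points 22 to 26 mm apart, each within 3.5 mm of the zone's edge and at most 8 mm above the dish, through the last second (all of step 1 and distance between left_point and right_point between 0.022 and 0.026 m and horizontal distance between left_point and zone between 0.0085 and 0.0155 m and z of left_point in the frame of zone between -0.0015 and 0.008 m and horizontal distance between right_point and zone between 0.0085 and 0.0155 m and z of right_point in the frame of zone between -0.0015 and 0.008 m and angle between tweezers's own z axis and vertical below 0.2 rad and linear speed of tweezers below 0.015 m/s and contact force between the fingers and tweezers above 1 N and contact force between tweezers and dish below 2 N and contact force between tweezers and tweezer_rack below 0.05 N); the arm keeps its last pose, push and grip.
It fails at once if the tweezers press on the dish (over 6 N) (contact force between tweezers and dish above 6 N).
It fails at once if another loose thing (dish without a zone, marker, saline bottle, vial, timer) is shifted by more than 25 mm (distance of any of plain_dish, marker, saline, vial, timer from where it was at the start of the episode above 0.025 m).
It also fails if it takes over 58 s, if anything falls off the work surface, if the arm or the gripper's body presses on something with over 40 N, if the wrist force passes 120 N, or if a joint passes its speed limit or range.

## Working session

There is one attempt and no reset: what is moved stays moved. The work goes in short steps, Python scripts to look and compute and a tool call to move; the robot and the scene stay as the last step left them, time stands still between calls to the robot, and variables do not carry over. Pictures are saved under pics/ and viewed, and the job is handed in when it is done.

Besides the shell and the picture viewer there is one more tool, called as name(argument=value, ...) on one line, values as JSON. step_arm: Moves the arm, as the interface text tells. Its arguments: {"type":"object","properties":{"targets":{"type":"array"},"squeeze":{"type":"number"}},"required":["targets"]}

```bash
mkdir -p pics; ls; python3 - <<'E'
from plant import robot
import cv2
s=robot.read_state();print({k:(v if not hasattr(v,'round') else v) for k,v in s.items()})
for n in("side","top"):
    c=robot.read_camera(n);cv2.imwrite(f"pics/{n}0.png",c["frame"]);print(n,c["fx"],c["fy"],c["cx"],c["cy"],c["R"],c["t"])
E
```

```text
pics
{'t': 0.0, 'q': array([ 1.09059187e+00,  1.31139368e-01,  1.48929848e+00, -1.45848964e-05,
        1.52296517e+00, -8.54010230e-02]), 'dq': array([ 0.00086947, -0.00084367, -0.00163284, -0.00047247, -0.00023796,
        0.00067308]), 'joint_torque': array([-2.68319181e-04, -5.59826124e+01, -4.91785347e+01,  7.66675291e-02,
        3.48923996e-02, -1.87424198e-04]), 'tool_pos': array([0.23050988, 0.5533677 , 0.23158989]), 'orientation': array([-6.16038318e-01, -3.08009865e+00,  2.73670920e-03]), 'force': array([-0.59292233, -0.11120475, -1.07491808]), 'wrist_torque': array([ 0.00931842, -0.01172214, -0.01033512]), 'opening': 0.09318925026545376}
side 442.23049366243066 442.23049366243066 253.06949597353963 185.5639867576523 [[ 0.82961237 -0.55800949 -0.01920215]
 [-0.39323824 -0.55953499 -0.72957815]
 [ 0.39636726  0.61281808 -0.68362783]] [-0.48534047  0.2429432   0.94153467]
top 399.9710183260475 399.9710183260475 258.5516528845025 190.30363626871406 [[ 0.14380822 -0.9896048  -0.00124077]
 [-0.96907796 -0.14057101 -0.20279966]
 [ 0.2005171   0.03036666 -0.97921946]] [-0.12440559  0.56039548  0.95153422]
```

View pics/side0.png

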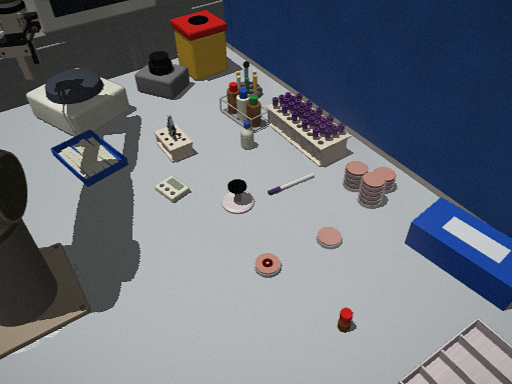

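View pics/top0.png

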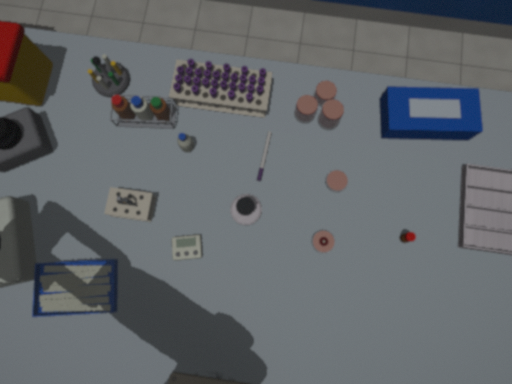

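The pictures show the zone dish at side (268,264) / top (323,240), the stand top at (237,186) / (246,205), and the rack at (174,140) / (130,203). I'll crop and measure these next.

```bash
cat > h.py <<'E'
import numpy as np, cv2
from plant import robot
def ray(c,u,v):
    d=np.array([(u-c["cx"])/c["fx"],(v-c["cy"])/c["fy"],1.]);R=np.array(c["R"]);t=np.array(c["t"])
    return -R.T@t, R.T@d
def onz(c,u,v,z):
    o,d=ray(c,u,v);return o+d*(z-o[2])/d[2]
def tri(c1,p1,c2,p2):
    A=[];b=[]
    o1,d1=ray(c1,*p1);o2,d2=ray(c2,*p2)
    d1/=np.linalg.norm(d1);d2/=np.linalg.norm(d2)
    P1=np.eye(3)-np.outer(d1,d1);P2=np.eye(3)-np.outer(d2,d2)
    X=np.linalg.solve(P1+P2,P1@o1+P2@o2)
    return X,np.linalg.norm(P1@(X-o1)),np.linalg.norm(P2@(X-o2))
def proj(c,X):
    p=np.array(c["R"])@X+np.array(c["t"]);return p[0]/p[2]*c["fx"]+c["cx"],p[1]/p[2]*c["fy"]+c["cy"]
def blob(mask,near,r):
    m=np.zeros_like(mask);cv2.circle(m,near,r,255,-1);m&=mask
    n,l,s,ce=cv2.connectedComponentsWithStats(m)
    i=1+np.argmax(s[1:,4]);return ce[i],s[i]
def crop(c,u,v,w,h,k,name):
    cv2.imwrite(name,cv2.resize(c["frame"][v:v+h,u:u+w],None,fx=k,fy=k,interpolation=cv2.INTER_CUBIC))
E
python3 - <<'E'
from h import *
cs=robot.read_camera("side");ct=robot.read_camera("top")
np.set_printoptions(precision=4,suppress=True)
def pink(f): # pinkish + zone
    f=f.astype(int);return ((f[...,2]-f[...,0]>35)).astype(np.uint8)*255
def black(f): return (f.max(2)<60).astype(np.uint8)*255
R={}
for n,c,d,s in(("side",cs,(268,264),(237,186)),("top",ct,(323,240),(246,205))):
    f=c["frame"]
    m=pink(f);p,st=blob(m,d,18);print(n,"dish",p,st,onz(c,*p,0.013))
    f2=f.astype(int);dk=((f2[...,1]<75)).astype(np.uint8)*255
    p2,st=blob(dk,d,9);print("zone",p2,st,onz(c,*p2,0.015))
    p3,st=blob(black(f),s,14);print("stand",p3,st,onz(c,*p3,0.06))
    R[n]=(p,p2,p3)
for i in range(3): print(tri(cs,R["side"][i],ct,R["top"][i]))
crop(cs,145,105,60,60,10,"pics/rs.png");crop(ct,100,180,60,45,12,"pics/rt.png")
crop(cs,210,165,90,120,5,"pics/ds.png");crop(ct,220,185,130,75,6,"pics/dt.png")
E
```

```text
side dish [267.1792 262.6545] [255 253  25  20 385] [ 0.4737 -0.2223  0.013 ]
zone [266.9857 262.3714] [262 258  11   9  70] [ 0.4729 -0.2226  0.015 ]
stand [236.75   186.7588] [228 179  18  21 228] [ 0.5252 -0.0184  0.06  ]
top dish [323.4316 240.9947] [315 232  18  19 190] [ 0.4739 -0.2252  0.013 ]
zone [323.1765 241.0147] [319 237  10   9  68] [ 0.4736 -0.2243  0.015 ]
stand [245.4435 205.2845] [237 197  18  17 239] [ 0.5294 -0.0158  0.06  ]
(array([ 0.473 , -0.2244,  0.0162]), np.float64(0.0006956398274844327), np.float64(0.0006956398274844669))
(array([ 0.4728, -0.2238,  0.0166]), np.float64(0.0006348983518731143), np.float64(0.0006348983518730175))
(array([ 0.5288, -0.015 ,  0.0558]), np.float64(0.0014088994981106084), np.float64(0.001408899498110582))
```

View pics/rs.png

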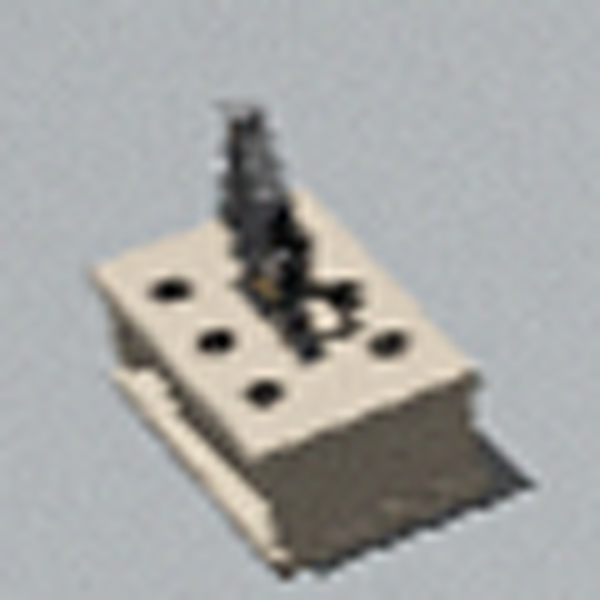

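View pics/rt.png

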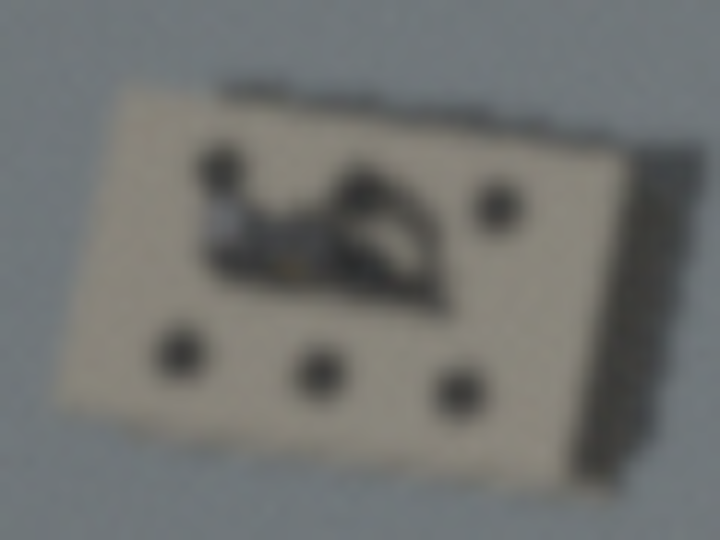

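View pics/ds.png

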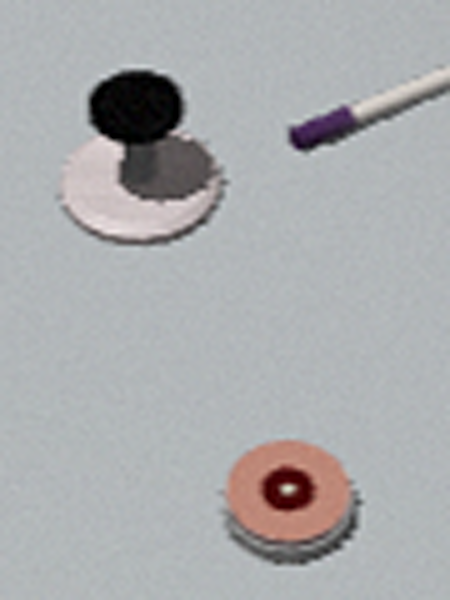

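View pics/dt.png

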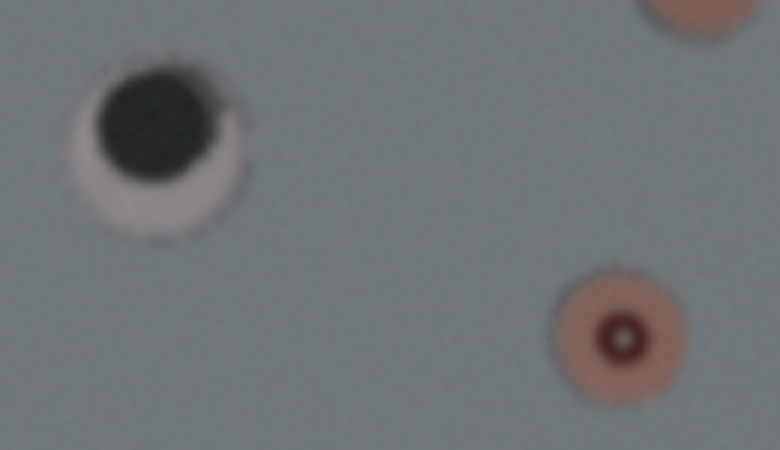

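```bash
python3 - <<'E'
from h import *
np.set_printoptions(precision=4,suppress=True)
cs=robot.read_camera("side");ct=robot.read_camera("top")
print(ray(cs,0,0)[0],ray(ct,0,0)[0])
P=[onz(cs,145+u/10-.5,105+v/10-.5,.045) for u,v in((300,190),(95,270),(255,460),(475,375))]
for p in P: print(p)
c=np.mean(P,0);print("c",c,[np.linalg.norm(P[i]-P[i-1]) for i in range(4)])
for i in (0,1,2,3): d=P[i]-P[i-1];print(np.degrees(np.arctan2(d[1],d[0])))
P=[onz(ct,100+u/12-.5,180+v/12-.5,.045) for u,v in((125,88),(632,150),(585,480),(60,402))]
for p in P: print(p)
print("top c",np.mean(P,0),[np.linalg.norm(P[i]-P[i-1]) for i in range(4)])
for i in (0,1,2,3): d=P[i]-P[i-1];print(np.degrees(np.arctan2(d[1],d[0])))
print("tail",onz(cs,145+24-.5,105+10.5-.5,.118),onz(ct,100+213/12-.5,180+225/12-.5,.118))
print(robot.read_state()["t"])
crop(cs,155,105,35,40,20,"pics/ts.png");crop(ct,110,188,35,24,22,"pics/tt.png")
# holes symmetric about centre: 
E
```

```text
[ 0.125  -0.7119  0.8116] [ 0.3702 -0.0732  1.0453]
[0.5285 0.3368 0.045 ]
[0.4609 0.3354 0.045 ]
[0.4598 0.227  0.045 ]
[0.5284 0.2257 0.045 ]
c [0.4944 0.2812 0.045 ] [np.float64(0.11110651504192645), np.float64(0.067628091003814), np.float64(0.10843371339438147), np.float64(0.06864820215365366)]
89.94369431581003
-178.79723762193248
-90.59849698017915
-1.0509470088257236
[0.5293 0.3356 0.045 ]
[0.5316 0.2259 0.045 ]
[0.4609 0.2217 0.045 ]
[0.4612 0.3344 0.045 ]
top c [0.4958 0.2794 0.045 ] [np.float64(0.06814725674835818), np.float64(0.1097477931808203), np.float64(0.07087365935506607), np.float64(0.11266963026476826)]
1.0281154459310369
-88.80871914011553
-176.6286884711776
89.83064297853085
tail [0.4948 0.2836 0.118 ] [0.4932 0.2826 0.118 ]
0.3
```

View pics/ts.png

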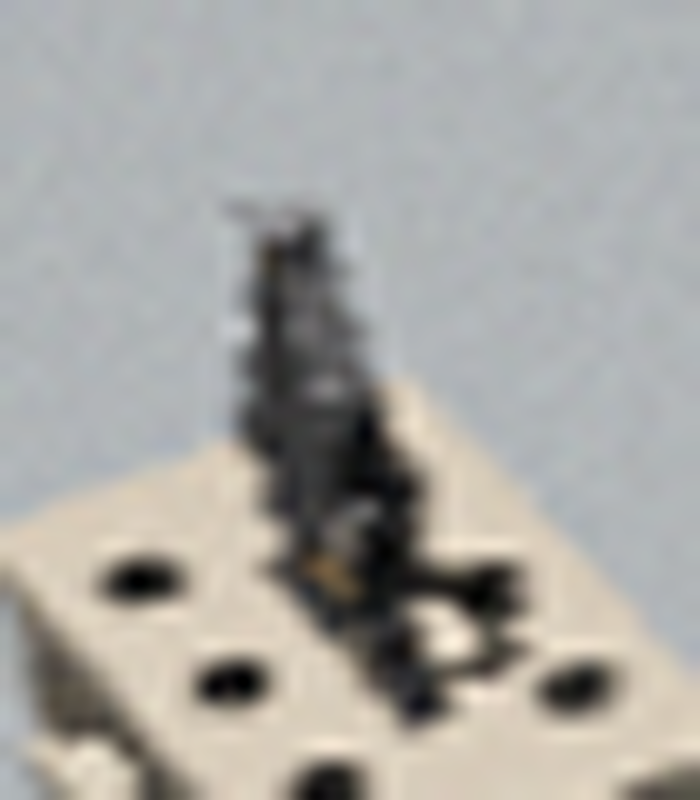

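View pics/tt.png

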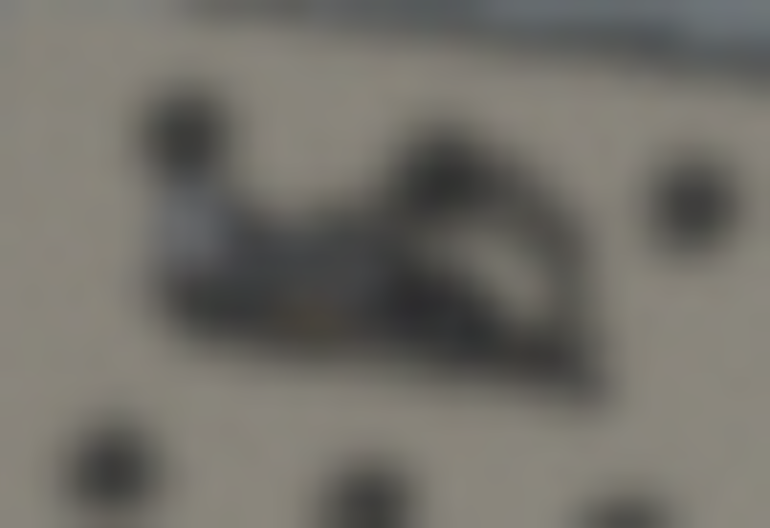

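step_arm(targets=[{"az":-0.1315,"grip":0},{"az":-0.1315},{"az":-0.1314},{"tx":-30,"ty":-30},{"tx":-30,"ty":-30},{"tx":-30,"ty":-30},{"tx":-30,"ty":-30},{"tx":-30,"ty":-30},{"tx":-30,"ty":-30},{"tx":-30,"ty":-30},{"tx":-30,"ty":-30},{"ty":-40},{"ty":-40},{"ty":-40},{"ty":-40},{"ty":-40},{"ty":-40},{"ty":-40},{"ty":-40}], squeeze=15)

```text
schema error: expected keys tx, ty, tz, ax, ay, az, grip
```

step_arm(targets=[{"tx":0,"ty":0,"tz":0,"ax":0,"ay":0,"az":-0.1315,"grip":0},{"tx":0,"ty":0,"tz":0,"ax":0,"ay":0,"az":-0.1315,"grip":0},{"tx":0,"ty":0,"tz":0,"ax":0,"ay":0,"az":-0.1314,"grip":0},{"tx":-30,"ty":-30,"tz":0,"ax":0,"ay":0,"az":0,"grip":0},{"tx":-30,"ty":-30,"tz":0,"ax":0,"ay":0,"az":0,"grip":0},{"tx":-30,"ty":-30,"tz":0,"ax":0,"ay":0,"az":0,"grip":0},{"tx":-30,"ty":-30,"tz":0,"ax":0,"ay":0,"az":0,"grip":0},{"tx":-30,"ty":-30,"tz":0,"ax":0,"ay":0,"az":0,"grip":0},{"tx":-30,"ty":-30,"tz":0,"ax":0,"ay":0,"az":0,"grip":0},{"tx":-30,"ty":-30,"tz":0,"ax":0,"ay":0,"az":0,"grip":0},{"tx":-30,"ty":-30,"tz":0,"ax":0,"ay":0,"az":0,"grip":0},{"tx":0,"ty":-40,"tz":0,"ax":0,"ay":0,"az":0,"grip":0},{"tx":0,"ty":-40,"tz":0,"ax":0,"ay":0,"az":0,"grip":0},{"tx":0,"ty":-40,"tz":0,"ax":0,"ay":0,"az":0,"grip":0},{"tx":0,"ty":-40,"tz":0,"ax":0,"ay":0,"az":0,"grip":0},{"tx":0,"ty":-40,"tz":0,"ax":0,"ay":0,"az":0,"grip":0},{"tx":0,"ty":-40,"tz":0,"ax":0,"ay":0,"az":0,"grip":0},{"tx":0,"ty":-40,"tz":0,"ax":0,"ay":0,"az":0,"grip":0},{"tx":0,"ty":-40,"tz":0,"ax":0,"ay":0,"az":0,"grip":0},{"tx":0,"ty":-40,"tz":0,"ax":0,"ay":0,"az":0,"grip":0}], squeeze=15)

```text
t: 2.3
tool_pos: [0.4703, -0.0478, 0.2329]
orientation: [0.001, 3.141, -0.0]
force: [0.5, -0.1, 0.8]
opening: 0.0932
```

step_arm(targets=[{"tx":0,"ty":-40,"tz":0,"ax":0,"ay":0,"az":0,"grip":0},{"tx":0,"ty":-40,"tz":20,"ax":0,"ay":0,"az":0,"grip":0},{"tx":-2,"ty":-40,"tz":30,"ax":0,"ay":0,"az":0,"grip":0},{"tx":0,"ty":-40,"tz":30,"ax":0,"ay":0,"az":0,"grip":0},{"tx":0,"ty":-15,"tz":30,"ax":0,"ay":0,"az":0,"grip":0},{"tx":0,"ty":0,"tz":30,"ax":0,"ay":0,"az":0,"grip":0},{"tx":0,"ty":0,"tz":0,"ax":0,"ay":0,"az":0,"grip":0},{"tx":0,"ty":0,"tz":0,"ax":0,"ay":0,"az":0,"grip":0}])

```text
t: 3.1
tool_pos: [0.4721, -0.2209, 0.0928]
orientation: [-0.001, -3.14, -0.001]
force: [0.4, -0.3, 0.7]
opening: 0.0929
```

```bash
python3 - <<'E'
from h import *
cs=robot.read_camera("side");ct=robot.read_camera("top")
cv2.imwrite("pics/s1.png",cs["frame"]);crop(ct,240,170,160,120,5,"pics/t1.png")
crop(cs,200,170,140,120,5,"pics/s1.png")
for k in range(3):
  s=robot.read_state();print(s["tool_pos"],s["orientation"],s["q"])
E
```

```text
[ 0.47371617 -0.22143964  0.09480374] [-5.59580207e-04  3.13909294e+00 -2.23091866e-03] [-5.35378239e-01  3.17031157e-02  1.85159761e+00  5.56024353e-05
  1.25541759e+00 -2.10654826e+00]
[ 0.47371617 -0.22143964  0.09480374] [-5.59580207e-04  3.13909294e+00 -2.23091866e-03] [-5.35378239e-01  3.17031157e-02  1.85159761e+00  5.56024353e-05
  1.25541759e+00 -2.10654826e+00]
[ 0.47371617 -0.22143964  0.09480374] [-5.59580207e-04  3.13909294e+00 -2.23091866e-03] [-5.35378239e-01  3.17031157e-02  1.85159761e+00  5.56024353e-05
  1.25541759e+00 -2.10654826e+00]
```

View pics/s1.png

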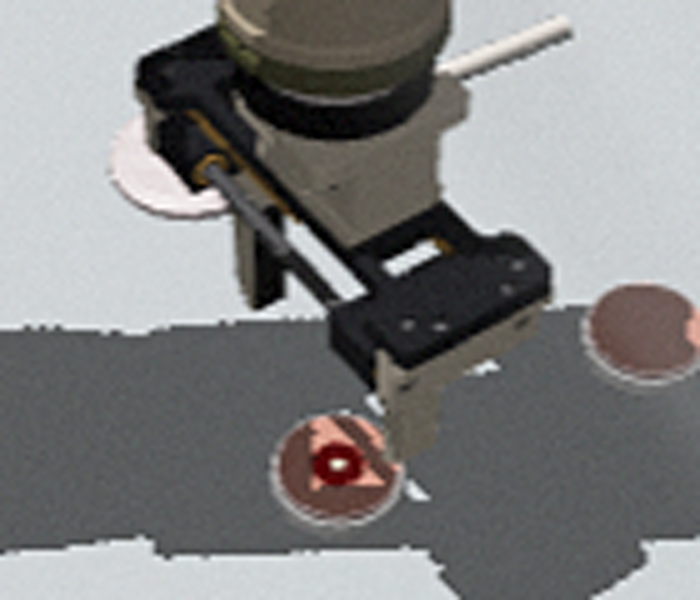

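View pics/t1.png

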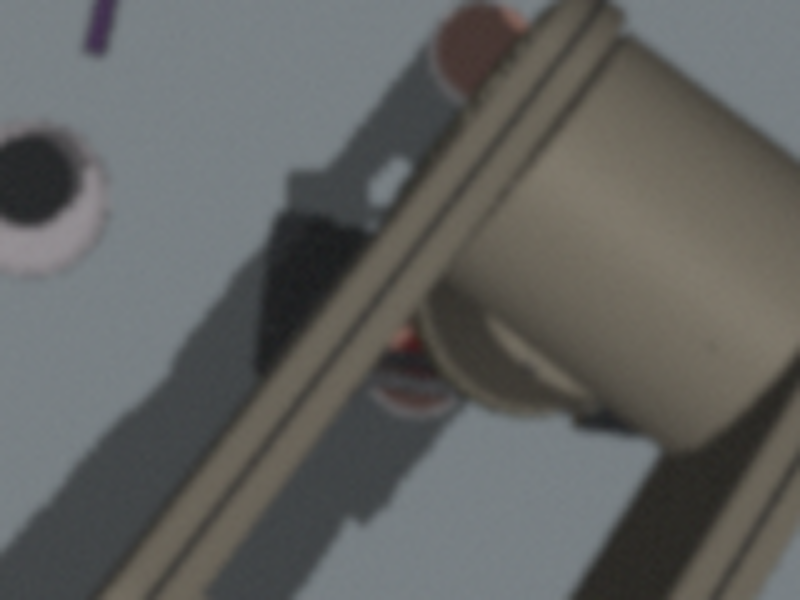

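step_arm(targets=[{"tx":0,"ty":-2.5,"tz":30,"ax":0,"ay":0,"az":0,"grip":0},{"tx":0,"ty":0,"tz":25,"ax":0,"ay":0,"az":0,"grip":0},{"tx":0,"ty":0,"tz":15,"ax":0,"ay":0,"az":0,"grip":0},{"tx":0,"ty":0,"tz":6,"ax":0,"ay":0,"az":0,"grip":0},{"tx":0,"ty":0,"tz":0,"ax":0,"ay":0,"az":0,"grip":0},{"tx":0,"ty":0,"tz":0,"ax":0,"ay":0,"az":0,"grip":0},{"tx":0,"ty":0,"tz":0,"ax":0,"ay":0,"az":0,"grip":0}])

```text
t: 3.9
tool_pos: [0.4735, -0.2242, 0.0181]
orientation: [0.0, 3.14, -0.002]
force: [0.2, -0.1, 0.3]
opening: 0.0929
```

```bash
python3 - <<'E'
from h import *
for k in range(3):
  cs=robot.read_camera("side")
  s=robot.read_state();print(s["t"],s["tool_pos"],s["force"])
crop(cs,220,220,80,75,8,"pics/s2.png")
E
```

```text
3.95 [ 0.47334777 -0.22421845  0.01794583] [-0.17329558 -0.68692677  0.29059075]
4.0 [ 0.47320001 -0.22414764  0.01775694] [0.24032408 0.60638973 0.44929553]
4.05 [ 0.47301984 -0.22406723  0.01750963] [ 0.87510196  1.28173844 -0.81816631]
```

View pics/s2.png

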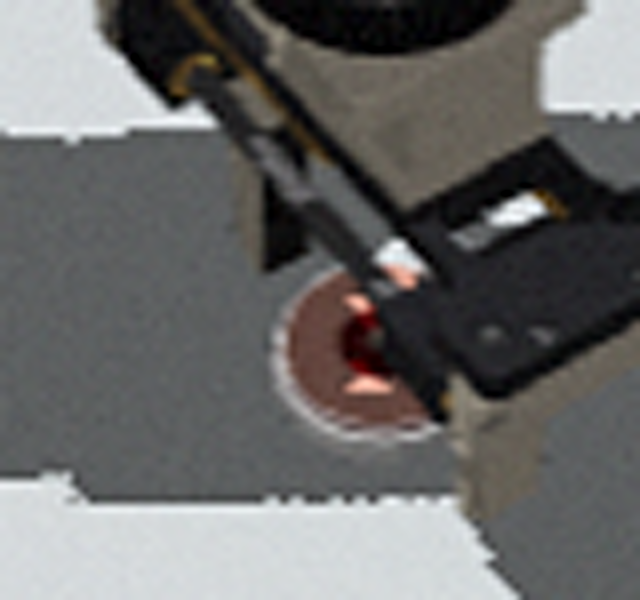

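step_arm(targets=[{"tx":0,"ty":0,"tz":1,"ax":0,"ay":0,"az":0,"grip":120},{"tx":0,"ty":0,"tz":0,"ax":0,"ay":0,"az":0,"grip":255},{"tx":0,"ty":0,"tz":0,"ax":0,"ay":0,"az":0,"grip":255},{"tx":0,"ty":0,"tz":0,"ax":0,"ay":0,"az":0,"grip":255},{"tx":0,"ty":0,"tz":0,"ax":0,"ay":0,"az":0,"grip":255},{"tx":0,"ty":0,"tz":0,"ax":0,"ay":0,"az":0,"grip":255},{"tx":0,"ty":0,"tz":0,"ax":0,"ay":0,"az":0,"grip":255},{"tx":0,"ty":0,"tz":0,"ax":0,"ay":0,"az":0,"grip":255}], squeeze=15)

```text
t: 4.85
tool_pos: [0.4724, -0.2237, 0.0156]
orientation: [-0.001, -3.142, -0.0]
force: [0.0, -0.2, -0.1]
opening: 0.0598
```

step_arm(targets=[{"tx":0,"ty":0,"tz":-10,"ax":0,"ay":0,"az":0,"grip":255},{"tx":0,"ty":0,"tz":-20,"ax":0,"ay":0,"az":0,"grip":255},{"tx":0,"ty":0,"tz":-30,"ax":0,"ay":0,"az":0,"grip":255},{"tx":0,"ty":0,"tz":-30,"ax":0,"ay":0,"az":0,"grip":255},{"tx":0,"ty":0,"tz":-10,"ax":0,"ay":0,"az":0,"grip":255},{"tx":-5,"ty":20,"tz":0,"ax":0,"ay":0,"az":0,"grip":255},{"tx":-10,"ty":30,"tz":0,"ax":0,"ay":0,"az":0,"grip":255},{"tx":-10,"ty":30,"tz":0,"ax":0,"ay":0,"az":0,"grip":255},{"tx":-10,"ty":30,"tz":0,"ax":0,"ay":0,"az":0,"grip":255},{"tx":-10,"ty":30,"tz":0,"ax":0,"ay":0,"az":0,"grip":255},{"tx":-10,"ty":30,"tz":0,"ax":0,"ay":0,"az":0,"grip":255},{"tx":0,"ty":25,"tz":0,"ax":0,"ay":0,"az":0,"grip":255},{"tx":0,"ty":11.5,"tz":0,"ax":0,"ay":0,"az":0,"grip":255},{"tx":0,"ty":0,"tz":0,"ax":0,"ay":0,"az":0,"grip":255},{"tx":0,"ty":0,"tz":0,"ax":0,"ay":0,"az":0,"grip":255},{"tx":0,"ty":0,"tz":0,"ax":0,"ay":0,"az":0,"grip":255}])

```text
t: 6.45
tool_pos: [0.5275, -0.0184, 0.1156]
orientation: [-0.002, -3.142, 0.001]
force: [1.0, -0.0, -0.8]
opening: 0.0598
```

```bash
python3 - <<'E'
from h import *
cs=robot.read_camera("side");ct=robot.read_camera("top")
s=robot.read_state();print(s["t"],s["tool_pos"],s["opening"])
crop(cs,190,120,90,100,6,"pics/s3.png");crop(ct,200,160,110,80,7,"pics/t3.png")
print(proj(cs,np.array([.528,-.0168,.115])),proj(cs,np.array([.528,-.0168,.06])))
E
```

```text
6.55 [ 0.52749462 -0.01831212  0.11563892] 0.05946367041737183
(np.float64(236.35365833628467), np.float64(169.24416867751717)) (np.float64(237.35006745045115), np.float64(185.94162357441542))
```

View pics/s3.png

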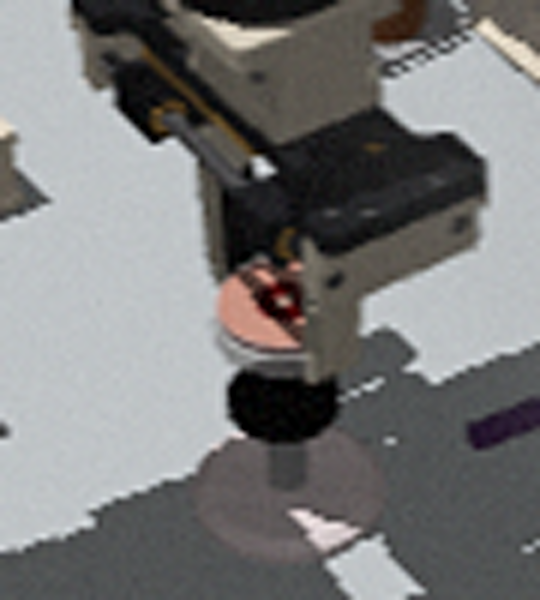

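View pics/t3.png

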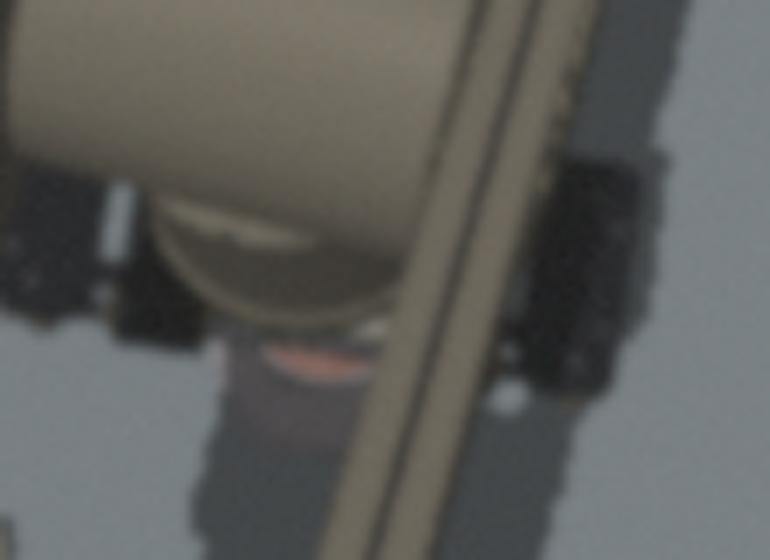

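step_arm(targets=[{"tx":0,"ty":1,"tz":15,"ax":0,"ay":0,"az":0,"grip":255},{"tx":0,"ty":0,"tz":12,"ax":0,"ay":0,"az":0,"grip":255},{"tx":0,"ty":0,"tz":7,"ax":0,"ay":0,"az":0,"grip":255},{"tx":0,"ty":0,"tz":3,"ax":0,"ay":0,"az":0,"grip":255},{"tx":0,"ty":0,"tz":2,"ax":0,"ay":0,"az":0,"grip":255},{"tx":0,"ty":0,"tz":0,"ax":0,"ay":0,"az":0,"grip":255},{"tx":0,"ty":0,"tz":0,"ax":0,"ay":0,"az":0,"grip":255},{"tx":0,"ty":0,"tz":0,"ax":0,"ay":0,"az":0,"grip":255},{"tx":0,"ty":0,"tz":0,"ax":0,"ay":0,"az":0,"grip":255}])

```text
t: 7.45
tool_pos: [0.5278, -0.0162, 0.0771]
orientation: [0.001, 3.141, -0.0]
force: [-0.3, -0.3, -0.4]
opening: 0.0594
```

```bash
python3 - <<'E'
from h import *
for k in range(3):
  cs=robot.read_camera("side")
  s=robot.read_state();print(s["t"],s["tool_pos"],s["force"])
crop(cs,190,120,90,100,6,"pics/s4.png")
E
```

```text
7.5 [ 0.52774726 -0.01622837  0.07698189] [-0.12376772  0.06168885  0.1795872 ]
7.55 [ 0.52769774 -0.01623248  0.07692123] [-0.34131409 -1.19673922 -1.39829724]
7.6 [ 0.52764292 -0.01623432  0.07687139] [-0.25410417  0.67294598 -0.33058673]
```

View pics/s4.png

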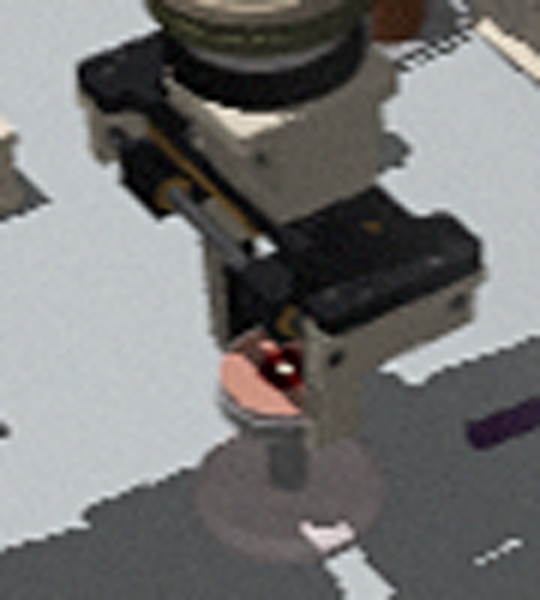

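step_arm(targets=[{"tx":0,"ty":0,"tz":0.5,"ax":0,"ay":0,"az":0,"grip":255},{"tx":0,"ty":0,"tz":0.3,"ax":0,"ay":0,"az":0,"grip":255},{"tx":0,"ty":0,"tz":0,"ax":0,"ay":0,"az":0,"grip":255},{"tx":0,"ty":0,"tz":0,"ax":0,"ay":0,"az":0,"grip":255},{"tx":0,"ty":0,"tz":0,"ax":0,"ay":0,"az":0,"grip":255}])

```text
t: 8.1
tool_pos: [0.5275, -0.0162, 0.0759]
orientation: [-0.001, -3.142, -0.0]
force: [-1.0, 1.0, -0.1]
opening: 0.0595
```

step_arm(targets=[{"tx":0,"ty":0,"tz":0,"ax":0,"ay":0,"az":0,"grip":85},{"tx":0,"ty":0,"tz":0,"ax":0,"ay":0,"az":0,"grip":80},{"tx":0,"ty":0,"tz":0,"ax":0,"ay":0,"az":0,"grip":40},{"tx":0,"ty":0,"tz":0,"ax":0,"ay":0,"az":0,"grip":0},{"tx":0,"ty":0,"tz":0,"ax":0,"ay":0,"az":0,"grip":0},{"tx":0,"ty":0,"tz":0,"ax":0,"ay":0,"az":0,"grip":0},{"tx":0,"ty":0,"tz":0,"ax":0,"ay":0,"az":0,"grip":0},{"tx":0,"ty":0,"tz":-10,"ax":0,"ay":0,"az":0,"grip":0},{"tx":0,"ty":0,"tz":-20,"ax":0,"ay":0,"az":0,"grip":0},{"tx":0,"ty":0,"tz":-30,"ax":0,"ay":0,"az":0,"grip":0},{"tx":0,"ty":0,"tz":-30,"ax":0,"ay":0,"az":0,"grip":0},{"tx":0,"ty":30,"tz":-30,"ax":0,"ay":0,"az":0,"grip":0},{"tx":0,"ty":40,"tz":-10,"ax":0,"ay":0,"az":0,"grip":0},{"tx":5,"ty":40,"tz":0,"ax":0,"ay":0,"az":0,"grip":0},{"tx":5,"ty":40,"tz":0,"ax":0,"ay":0,"az":0,"grip":0},{"tx":10,"ty":40,"tz":0,"ax":0,"ay":0,"az":0,"grip":0},{"tx":13,"ty":40,"tz":0,"ax":0,"ay":0,"az":0,"grip":0},{"tx":0,"ty":40,"tz":0,"ax":0,"ay":0,"az":0,"grip":0},{"tx":0,"ty":28,"tz":0,"ax":0,"ay":0,"az":0,"grip":0},{"tx":0,"ty":0,"tz":0,"ax":0,"ay":0,"az":0,"grip":0}])

```text
t: 10.1
tool_pos: [0.494, 0.2851, 0.2067]
orientation: [-0.005, 3.141, 0.002]
force: [0.4, -0.4, -0.3]
opening: 0.0932
```

```bash
python3 - <<'E'
from h import *
np.set_printoptions(precision=4,suppress=True)
cs=robot.read_camera("side");ct=robot.read_camera("top")
s=robot.read_state();print(s["t"],s["tool_pos"])
R={}
for n,c,d in(("side",cs,(237,181)),("top",ct,(246,204))):
    f=c["frame"].astype(int)
    p,st=blob(((f[...,2]-f[...,0]>30)).astype(np.uint8)*255,d,18);print(n,p,st,onz(c,*p,.0745))
    p2,st=blob(((f[...,1]<60)&(f[...,2]-f[...,1]>20)).astype(np.uint8)*255,d,8);print("zone",p2,st,onz(c,*p2,.075));R[n]=p2
print(tri(cs,R["side"],ct,R["top"]))
crop(cs,100,50,200,175,4,"pics/s5.png");crop(ct,80,130,200,110,4,"pics/t5.png")
E
```

```text
10.2 [0.4945 0.2821 0.2063]
side [237.4415 181.7132] [227 174  22  16 265] [ 0.5286 -0.0175  0.0745]
zone [237.2051 181.4615] [233 179   9   6  39] [ 0.5283 -0.0168  0.075 ]
top [246.2687 204.602 ] [237 195  20  20 294] [ 0.5291 -0.0184  0.0745]
zone [246.3947 204.6316] [243 201   8   8  38] [ 0.5289 -0.0187  0.075 ]
(array([ 0.5281, -0.0186,  0.0766]), np.float64(0.0006531572304497618), np.float64(0.0006531572304498122))
```

View pics/s5.png

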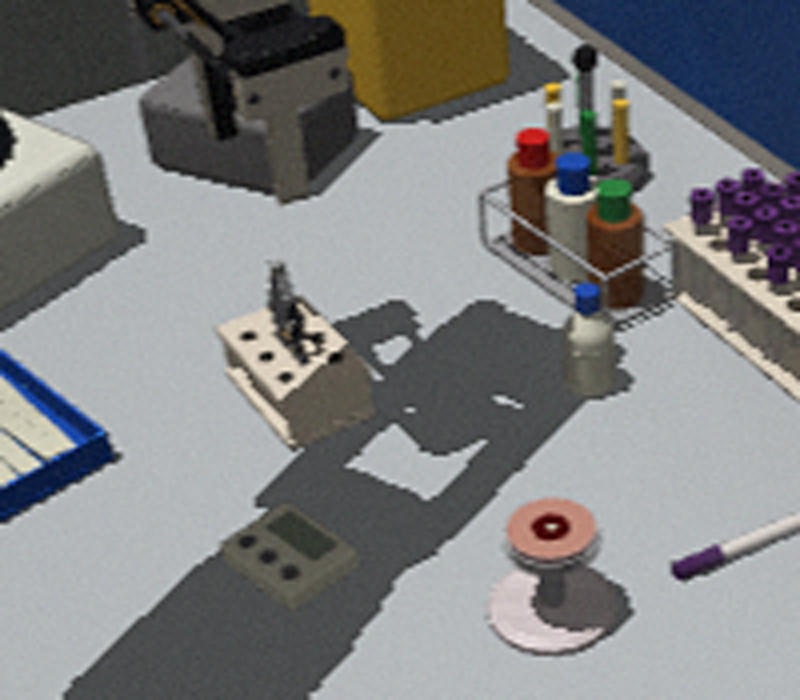

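View pics/t5.png

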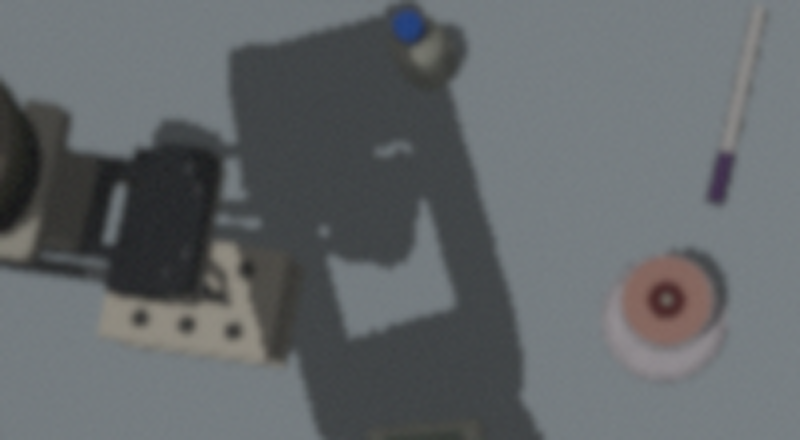

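step_arm(targets=[{"tx":0,"ty":0,"tz":20,"ax":0,"ay":0,"az":0,"grip":0},{"tx":0,"ty":0,"tz":30,"ax":0,"ay":0,"az":0,"grip":0},{"tx":0,"ty":0,"tz":30,"ax":0,"ay":0,"az":0,"grip":0},{"tx":0,"ty":0,"tz":0,"ax":0,"ay":0,"az":0,"grip":0},{"tx":0,"ty":0,"tz":0,"ax":0,"ay":0,"az":0,"grip":0},{"tx":0,"ty":0,"tz":0,"ax":0,"ay":0,"az":0,"grip":0}])

```text
t: 10.8
tool_pos: [0.496, 0.2817, 0.1282]
orientation: [0.002, 3.139, 0.002]
force: [-0.1, -0.2, 0.7]
opening: 0.0929
```

```bash
python3 - <<'E'
from h import *
cs=robot.read_camera("side");ct=robot.read_camera("top")
s=robot.read_state();print(s["t"],s["tool_pos"],s["orientation"])
crop(cs,130,80,80,90,7,"pics/s6.png");crop(ct,90,160,80,70,8,"pics/t6.png")
E
```

```text
10.9 [0.49604811 0.28207835 0.12823028] [1.23071683e-03 3.13838125e+00 2.18983313e-03]
```

View pics/s6.png

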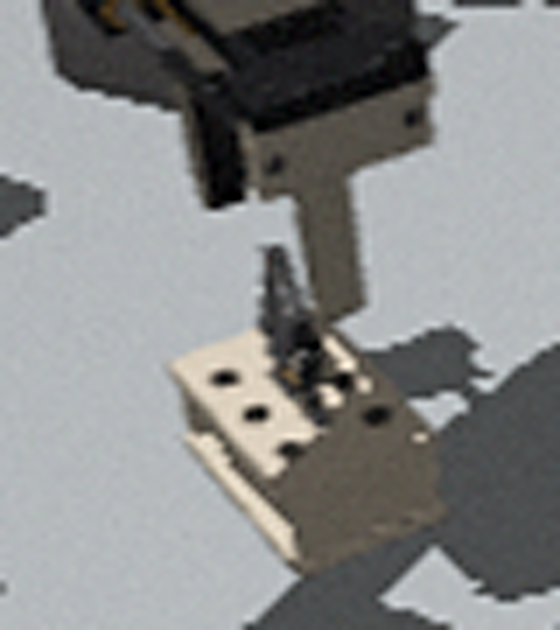

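View pics/t6.png

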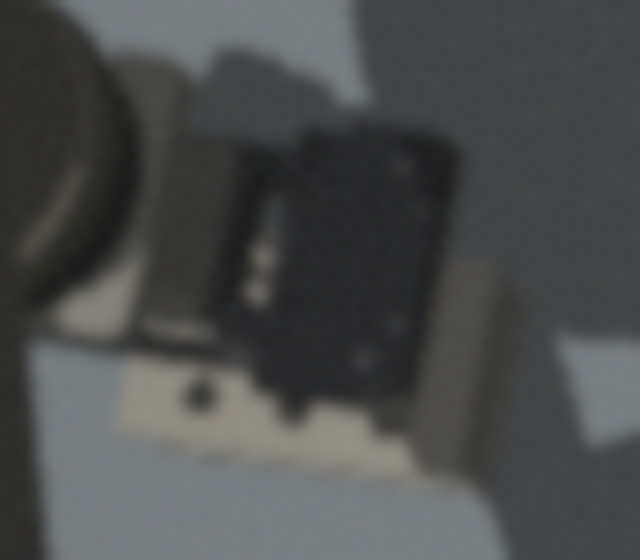

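step_arm(targets=[{"tx":1,"ty":0,"tz":20,"ax":0,"ay":0,"az":0,"grip":0},{"tx":0,"ty":0,"tz":20,"ax":0,"ay":0,"az":0,"grip":0},{"tx":0,"ty":0,"tz":13,"ax":0,"ay":0,"az":0,"grip":0},{"tx":0,"ty":0,"tz":5,"ax":0,"ay":0,"az":0,"grip":0},{"tx":0,"ty":0,"tz":0,"ax":0,"ay":0,"az":0,"grip":0},{"tx":0,"ty":0,"tz":0,"ax":0,"ay":0,"az":0,"grip":0},{"tx":0,"ty":0,"tz":0,"ax":0,"ay":0,"az":0,"grip":0},{"tx":0,"ty":0,"tz":0,"ax":0,"ay":0,"az":0,"grip":0}])

```text
t: 11.7
tool_pos: [0.4942, 0.2821, 0.0688]
orientation: [0.001, 3.14, 0.001]
force: [0.3, -0.4, -0.2]
opening: 0.093
```

```bash
python3 - <<'E'
from h import *
for k in range(4):
  cs=robot.read_camera("side")
  s=robot.read_state();print(s["t"],s["tool_pos"],s["force"])
crop(cs,130,80,80,90,7,"pics/s7.png")
E
```

```text
11.75 [0.49409299 0.28199835 0.0685958 ] [-0.26285236  0.35261269  0.3047944 ]
11.8 [0.49400673 0.2819485  0.06844637] [ 0.02808413 -0.55793151  0.42365176]
11.85 [0.49384614 0.28189412 0.0682563 ] [ 1.14847478 -0.08569773 -0.73138661]
11.9 [0.49378475 0.28184733 0.06814983] [-0.35811437  0.37779699  0.01730527]
```

View pics/s7.png

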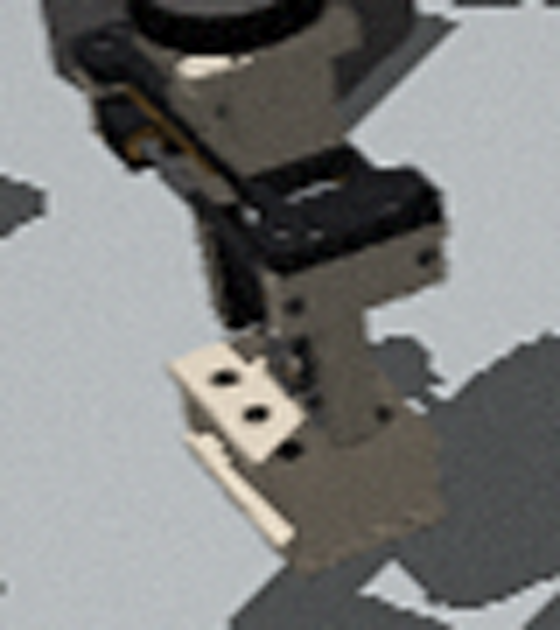

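step_arm(targets=[{"tx":0,"ty":0,"tz":0,"ax":0,"ay":0,"az":0,"grip":100},{"tx":0,"ty":0,"tz":0,"ax":0,"ay":0,"az":0,"grip":145},{"tx":0,"ty":0,"tz":0,"ax":0,"ay":0,"az":0,"grip":145},{"tx":0,"ty":0,"tz":0,"ax":0,"ay":0,"az":0,"grip":150},{"tx":0,"ty":0,"tz":0,"ax":0,"ay":0,"az":0,"grip":150},{"tx":0,"ty":0,"tz":0,"ax":0,"ay":0,"az":0,"grip":155},{"tx":0,"ty":0,"tz":0,"ax":0,"ay":0,"az":0,"grip":160},{"tx":0,"ty":0,"tz":0,"ax":0,"ay":0,"az":0,"grip":165},{"tx":0,"ty":0,"tz":0,"ax":0,"ay":0,"az":0,"grip":170},{"tx":0,"ty":0,"tz":0,"ax":0,"ay":0,"az":0,"grip":170},{"tx":0,"ty":0,"tz":0,"ax":0,"ay":0,"az":0,"grip":170},{"tx":0,"ty":0,"tz":0,"ax":0,"ay":0,"az":0,"grip":170}], squeeze=15)

```text
t: 13.1
tool_pos: [0.4937, 0.2818, 0.0679]
orientation: [0.001, 3.142, -0.0]
force: [0.1, -0.8, 0.9]
opening: 0.0309
```

```bash
python3 - <<'E'
from h import *
for k in range(4):
  cs=robot.read_camera("side")
  s=robot.read_state();print(s["t"],s["tool_pos"],s["force"],s["opening"])
crop(cs,130,80,80,90,7,"pics/s8.png")
E
```

```text
13.15 [0.4936688  0.28173376 0.06785823] [-0.28807883 -0.26048878 -1.16106694] 0.031164294072780523
13.2 [0.49366348 0.28173928 0.06785227] [-0.15104962 -0.12083661  0.20380025] 0.03135199050466224
13.25 [0.49365511 0.28176342 0.06786173] [-0.47024527  0.08529748  0.66986735] 0.03105152755209228
13.3 [0.49365904 0.28177459 0.06786986] [ 0.01746854  0.2770089  -0.15873611] 0.03138200662967696
```

View pics/s8.png

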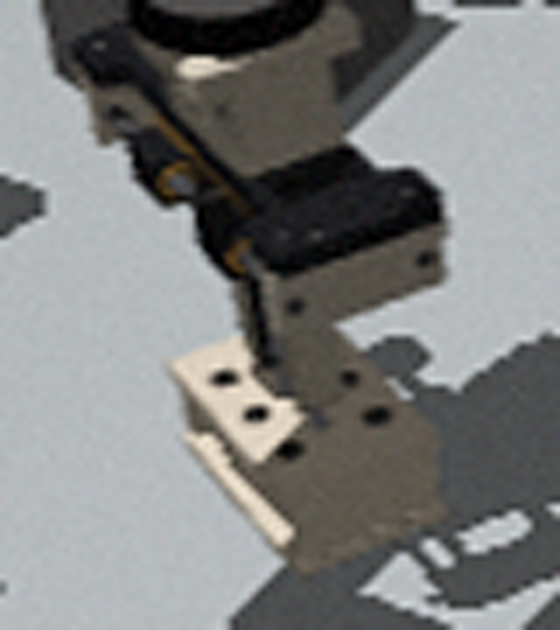

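step_arm(targets=[{"tx":0,"ty":0,"tz":0,"ax":0,"ay":0,"az":0,"grip":174},{"tx":0,"ty":0,"tz":0,"ax":0,"ay":0,"az":0,"grip":177},{"tx":0,"ty":0,"tz":0,"ax":0,"ay":0,"az":0,"grip":180},{"tx":0,"ty":0,"tz":0,"ax":0,"ay":0,"az":0,"grip":180},{"tx":0,"ty":0,"tz":0,"ax":0,"ay":0,"az":0,"grip":180},{"tx":0,"ty":0,"tz":-5,"ax":0,"ay":0,"az":0,"grip":180},{"tx":0,"ty":0,"tz":-10,"ax":0,"ay":0,"az":0,"grip":180},{"tx":0,"ty":0,"tz":-15,"ax":0,"ay":0,"az":0,"grip":180},{"tx":0,"ty":0,"tz":-20,"ax":0,"ay":0,"az":0,"grip":180},{"tx":0,"ty":0,"tz":-20,"ax":0,"ay":0,"az":0,"grip":180},{"tx":0,"ty":0,"tz":-20,"ax":0,"ay":0,"az":0,"grip":180},{"tx":0,"ty":0,"tz":-20,"ax":0,"ay":0,"az":0,"grip":180},{"tx":0,"ty":0,"tz":0,"ax":0,"ay":0,"az":0,"grip":180},{"tx":0,"ty":0,"tz":0,"ax":0,"ay":0,"az":0,"grip":180},{"tx":0,"ty":0,"tz":0,"ax":0,"ay":0,"az":0,"grip":180}], squeeze=15)

```text
t: 14.8
tool_pos: [0.4931, 0.2815, 0.1769]
orientation: [-0.001, -3.14, 0.001]
force: [0.2, -0.9, -1.9]
opening: 0.0273
```

```bash
python3 - <<'E'
from h import *
cs=robot.read_camera("side");ct=robot.read_camera("top")
s=robot.read_state();print(s["t"],s["tool_pos"],s["force"],s["opening"])
crop(cs,130,60,80,90,7,"pics/s9.png");crop(ct,90,160,80,70,8,"pics/t9.png")
E
```

```text
14.9 [0.49287308 0.2814614  0.17646046] [ 0.1853384  -0.42317747 -0.46850975] 0.027712948067179687
```

View pics/s9.png

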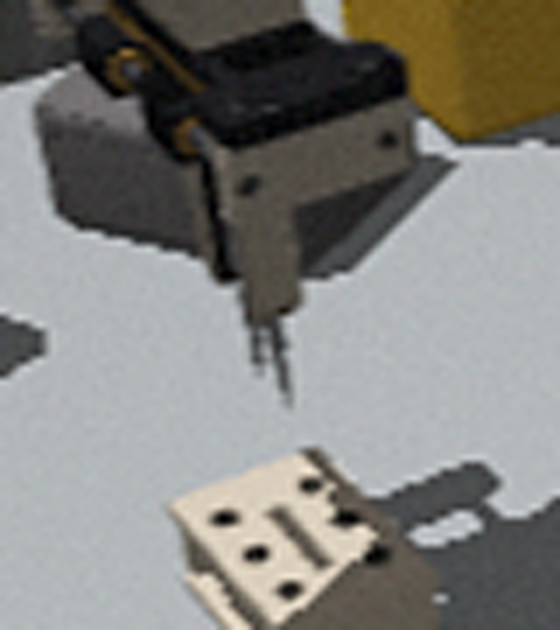

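View pics/t9.png

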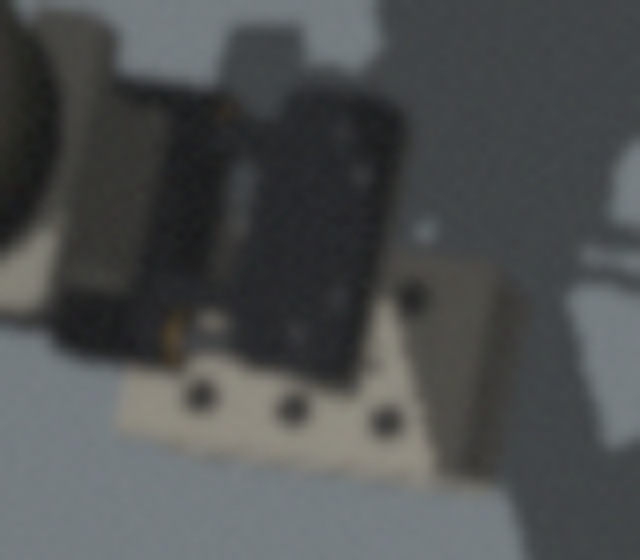

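```bash
python3 - <<'E'
from h import *
np.set_printoptions(precision=4,suppress=True)
cs=robot.read_camera("side")
for y in(.2695,.2935):
  print(proj(cs,np.array([.493,y,.117])))
print(onz(cs,170.6,117.4,.117),onz(cs,166.4,112.6,.117))
# vertical-plane x=.493 intersection
for u,v in((170.6,117.4),(166.4,112.6)):
  o,d=ray(cs,u,v);print(o+d*(.493-o[0])/d[0])
crop(cs,155,95,30,30,20,"pics/s10.png")
E
```

```text
(np.float64(170.2144367765718), np.float64(117.86828117419117))
(np.float64(166.4112605426718), np.float64(113.87174705032592))
[0.4949 0.2709 0.117 ] [0.4958 0.2993 0.117 ]
[0.493  0.2659 0.1205]
[0.493  0.2918 0.1222]
```

View pics/s10.png

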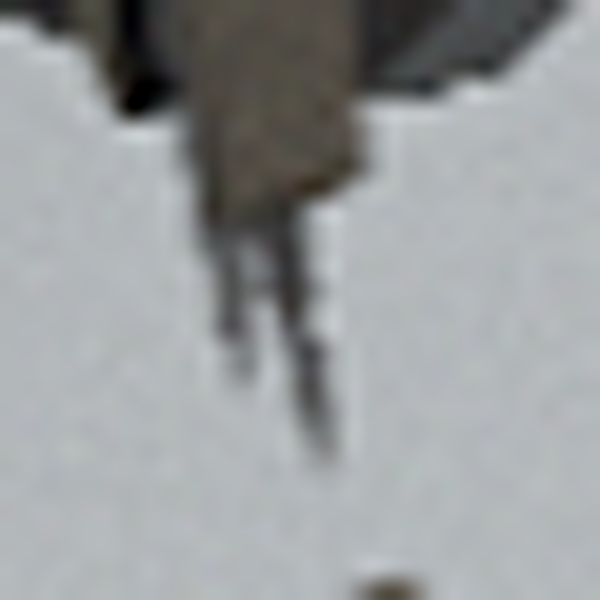

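step_arm(targets=[{"tx":0,"ty":-10,"tz":0,"ax":0,"ay":0,"az":0,"grip":180},{"tx":-2,"ty":-20,"tz":0,"ax":0,"ay":0,"az":0,"grip":180},{"tx":-3,"ty":-25,"tz":0,"ax":0,"ay":0,"az":0,"grip":180},{"tx":-5,"ty":-25,"tz":0,"ax":0,"ay":0,"az":0,"grip":180},{"tx":-5,"ty":-25,"tz":0,"ax":0,"ay":0,"az":0,"grip":180},{"tx":-5,"ty":-25,"tz":0,"ax":0,"ay":0,"az":0,"grip":180},{"tx":-5,"ty":-25,"tz":0,"ax":0,"ay":0,"az":0,"grip":180},{"tx":-5,"ty":-25,"tz":0,"ax":0,"ay":0,"az":0,"grip":180},{"tx":-3,"ty":-25,"tz":0,"ax":0,"ay":0,"az":0,"grip":180},{"tx":-2,"ty":-25,"tz":0,"ax":0,"ay":0,"az":0,"grip":180},{"tx":0,"ty":-25,"tz":0,"ax":0,"ay":0,"az":0,"grip":180},{"tx":0,"ty":-20,"tz":0,"ax":0,"ay":0,"az":0,"grip":180},{"tx":0,"ty":-15,"tz":0,"ax":0,"ay":0,"az":0,"grip":180},{"tx":0,"ty":-8.5,"tz":0,"ax":0,"ay":0,"az":0,"grip":180},{"tx":0,"ty":0,"tz":10,"ax":0,"ay":0,"az":0,"grip":180},{"tx":0,"ty":0,"tz":10,"ax":0,"ay":0,"az":0,"grip":180},{"tx":0,"ty":0,"tz":5,"ax":0,"ay":0,"az":0,"grip":180},{"tx":0,"ty":0,"tz":0,"ax":0,"ay":0,"az":0,"grip":180},{"tx":0,"ty":0,"tz":0,"ax":0,"ay":0,"az":0,"grip":180},{"tx":0,"ty":0,"tz":0,"ax":0,"ay":0,"az":0,"grip":180}])

```text
t: 16.95
tool_pos: [0.5288, -0.0164, 0.1532]
orientation: [-0.0, 3.141, -0.0]
force: [-0.3, 0.7, -0.9]
opening: 0.0279
```

```bash
python3 - <<'E'
from h import *
np.set_printoptions(precision=4,suppress=True)
for k in range(3):
  cs=robot.read_camera("side");s=robot.read_state();print(s["t"],s["tool_pos"],s["opening"])
p=s["tool_pos"]
for y in(-.012,.012): print(proj(cs,p+[0,y,-.0600]))
crop(cs,220,150,40,45,14,"pics/s11.png")
ct=robot.read_camera("top");crop(ct,210,170,80,60,8,"pics/t11.png")
E
```

```text
17.0 [ 0.5288 -0.0165  0.1533] 0.02760657658896319
17.05 [ 0.5289 -0.0166  0.1533] 0.027578870093982768
17.1 [ 0.5288 -0.0166  0.1533] 0.027308286352416142
(np.float64(239.66246116399762), np.float64(178.507928518683))
(np.float64(234.3833322664268), np.float64(173.1277412336296))
```

View pics/s11.png

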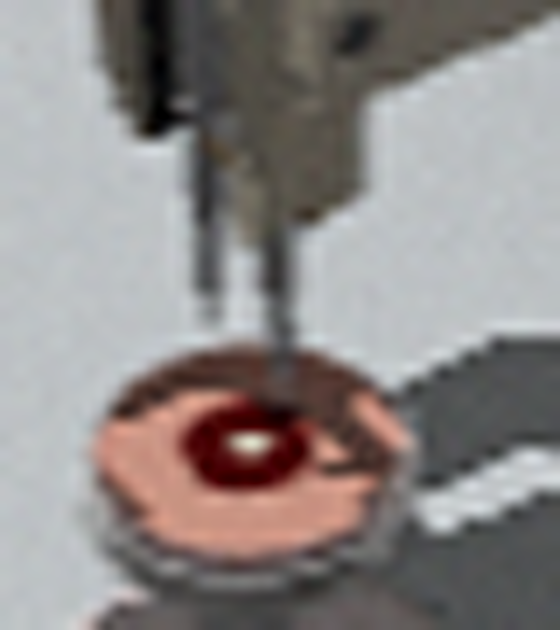

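View pics/t11.png

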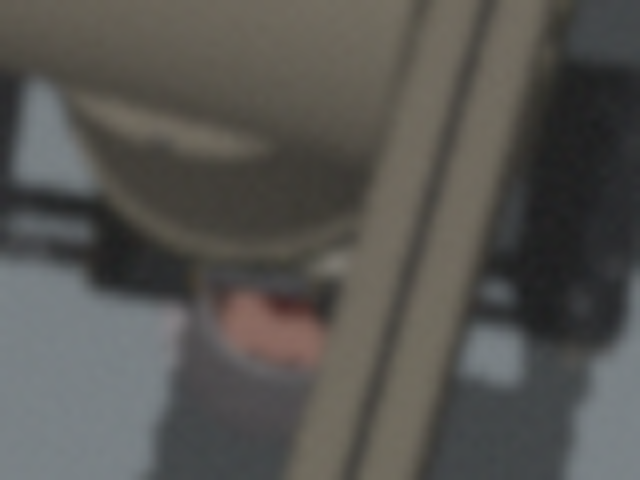

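step_arm(targets=[{"tx":0,"ty":0,"tz":5,"ax":0,"ay":0,"az":0,"grip":180},{"tx":0,"ty":0,"tz":5,"ax":0,"ay":0,"az":0,"grip":180},{"tx":0,"ty":0,"tz":2,"ax":0,"ay":0,"az":0,"grip":180},{"tx":0,"ty":0,"tz":1,"ax":0,"ay":0,"az":0,"grip":180},{"tx":0,"ty":0,"tz":0,"ax":0,"ay":0,"az":0,"grip":180},{"tx":0,"ty":0,"tz":0,"ax":0,"ay":0,"az":0,"grip":180},{"tx":0,"ty":0,"tz":0,"ax":0,"ay":0,"az":0,"grip":180},{"tx":0,"ty":0,"tz":0,"ax":0,"ay":0,"az":0,"grip":180},{"tx":0,"ty":0,"tz":0,"ax":0,"ay":0,"az":0,"grip":180}])

```text
t: 18.05
tool_pos: [0.5286, -0.0167, 0.14]
orientation: [0.001, 3.141, -0.0]
force: [0.1, 0.2, -1.0]
opening: 0.0279
```

```bash
python3 - <<'E'
from h import *
np.set_printoptions(precision=4,suppress=True)
P=[];O=[];F=[];G=[]
for k in range(8):
  cs=robot.read_camera("side");s=robot.read_state();P.append(s["tool_pos"]);O.append(s["opening"]);F.append(s["force"]);G.append(cs["frame"].astype(float))
print(s["t"],np.mean(P,0),np.ptp(P,0),np.mean(O),np.mean(F,0))
cs["frame"]=np.mean(G,0).astype(np.uint8)
p=np.mean(P,0)
for y in(-.012,.012): print(proj(cs,p+[0,y,-.0595]))
for y in(-.012,.012): print("edge",proj(cs,np.array([.5283,-.0168+y,.075])))
f=cs["frame"].astype(int);p2,st=blob(((f[...,1]<60)&(f[...,2]-f[...,1]>20)).astype(np.uint8)*255,(237,181),8);print(p2,st)
crop(cs,220,160,35,35,17,"pics/s12.png")
E
```

```text
18.45 [ 0.5285 -0.0167  0.1399] [0.0001 0.     0.0001] 0.027609423834447644 [ 0.0666 -0.0998 -0.4144]
(np.float64(239.79632909284055), np.float64(182.49421674302116))
(np.float64(234.55723634072928), np.float64(177.1030357330508))
edge (np.float64(239.81675484812394), np.float64(184.1709719367725))
edge (np.float64(234.59434141031412), np.float64(178.77475011108658))
[237.9412 180.9608] [233 175  12  10  51]
```

View pics/s12.png

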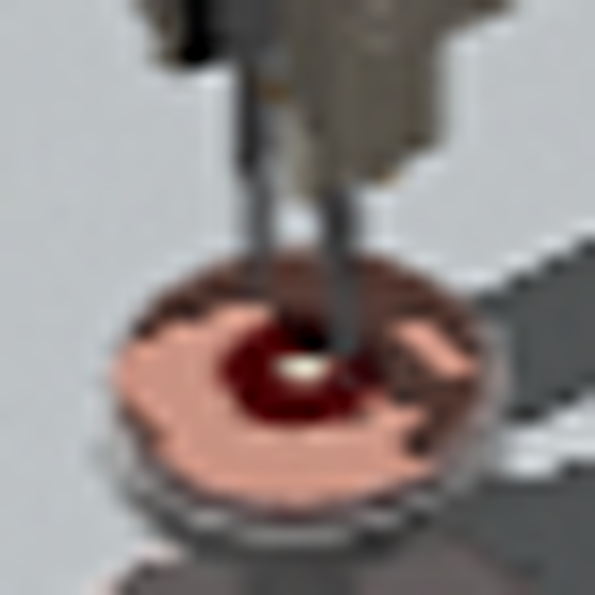

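step_arm(targets=[{"tx":0,"ty":0,"tz":0.8,"ax":0,"ay":0,"az":0,"grip":181},{"tx":0,"ty":0,"tz":0.7,"ax":0,"ay":0,"az":0,"grip":181},{"tx":0,"ty":0,"tz":0,"ax":0,"ay":0,"az":0,"grip":181},{"tx":0,"ty":0,"tz":0,"ax":0,"ay":0,"az":0,"grip":181},{"tx":0,"ty":0,"tz":0,"ax":0,"ay":0,"az":0,"grip":181},{"tx":0,"ty":0,"tz":0,"ax":0,"ay":0,"az":0,"grip":181},{"tx":0,"ty":0,"tz":0,"ax":0,"ay":0,"az":0,"grip":181},{"tx":0,"ty":0,"tz":0,"ax":0,"ay":0,"az":0,"grip":181},{"tx":0,"ty":0,"tz":0,"ax":0,"ay":0,"az":0,"grip":181},{"tx":0,"ty":0,"tz":0,"ax":0,"ay":0,"az":0,"grip":181}])

```text
t: 19.45
tool_pos: [0.5285, -0.0167, 0.1383]
orientation: [-0.001, -3.142, -0.0]
force: [-0.2, -0.1, -0.9]
opening: 0.0273
```

```bash
python3 - <<'E'
from h import *
np.set_printoptions(precision=4,suppress=True)
P=[];O=[];F=[];G=[]
for k in range(20):
  cs=robot.read_camera("side");s=robot.read_state();P.append(s["tool_pos"]);O.append(s["opening"]);F.append(s["force"]);G.append(cs["frame"].astype(float))
print(s["t"],np.mean(P,0),np.ptp(P,0),np.mean(O),np.std(O),np.mean(F,0))
cs["frame"]=np.clip(np.mean(G,0)*1.6,0,255).astype(np.uint8)
p=np.mean(P,0)
for y in(-.012,.012): print(proj(cs,p+[0,y,-.0595]))
crop(cs,227,168,20,20,29,"pics/s13.png")
E
```

```text
20.45 [ 0.5285 -0.0167  0.1384] [0.     0.     0.0001] 0.02720336351300302 0.0002654570038675063 [ 0.1797 -0.1005 -0.4282]
(np.float64(239.81477352549518), np.float64(182.96467672256205))
(np.float64(234.58043888430373), np.float64(177.5723235047897))
```

View pics/s13.png

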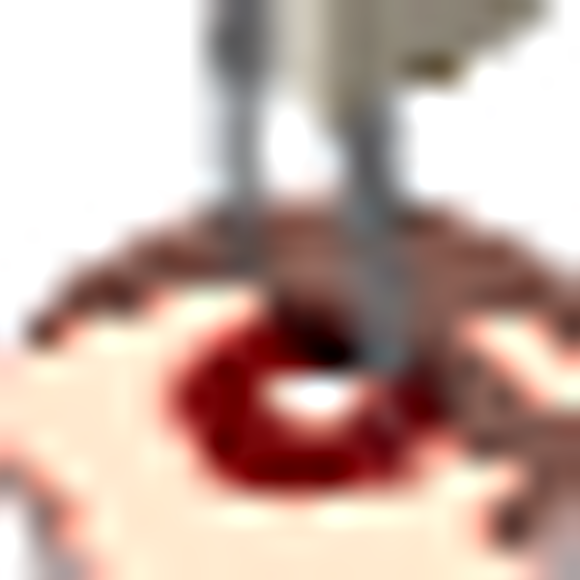

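```bash
python3 - <<'E'
from plant import robot
s=robot.read_state();print(s["t"],s["tool_pos"],s["opening"],s["dq"])
print(robot.close_job())
E
```

```text
20.45 [ 0.52853027 -0.01674059  0.13836503] 0.027173477698749976 [ 1.82559132e-03  5.44584035e-04  3.48106366e-04 -3.93216873e-04
 -6.47362701e-05  6.10541273e-04]
the job is handed in; nothing more can be done
None
```

I set the dish with the dark zone on the reading stand and let go of it. Then I drew the tweezers straight up out of their rack and squeezed them. I handed the job in at 20.5 s while still holding them over the zone; no verdict was reported.

Last checks:
- **Dish on the stand:** the two cameras put it about 1–2.5 mm from the stand's middle (limit 8 mm), and it looked level. They differ by about 2 mm in y.
- **Point gap:** about 23.5–24.3 mm, worked out from a finger opening of 27.2 mm. Before a final one-count tightening, the image suggested nearer 25 mm. I did not measure the gap again in the image after that.
- **Points over the zone:** in the side view both points stand over opposite edges of the zone, within about 1 mm, and about 4 mm above the dish. The arm hid them from the top camera, so this rests on the side view and the arm's own position reading.
- **Contact and stillness:** the force reading showed no sign of pressing on the dish, and the arm was still at hand-in.
- **Other things on the bench:** I saw no sign of moving any of them, but I did not measure their positions again at the end.

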